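Set and lock the foil-length stop

TASK

Set the foil-length stop: slide its tube into the clamp block until the single black ring (not the pair of rings) is flush with the rim of the bore, with the lever still open. Then lock it: throw the cam lever right over its high point to the other side and press it down until it is fully home on its rest, leaving the tube on its mark and the things around undisturbed.

Things in the scene. Friction and masses are not known exactly. Their poses are not given: they have to be found in the camera images.
- clamp_unit: Foil-length stop screwed to the worktop. Origin on the worktop under the block's centre; own z up, own +y is the side the tube sticks out of. Base plate 110 (x) x 130 (y) x 6 mm; grey block 54 (x) x 80 (y) mm, top at z = 58; ears with the lever's pivot to z = 83 at y = -25; rubber rest for the lever on top at y = 30, to z = 66 mm. The bore runs along y at x = 0, z = 36 mm.
- bore_mouth (a point): Centre of the bore in the outer plane of its 34 mm black rim on the tube's side, at [0, 43, 36] mm in the unit's frame; axes as the unit's.
- single_ring (a point): Point on the tube's axis, mid single black ring (2.5 mm wide). Aluminium tube, 20 mm diameter. Outwards from this ring: a pair of rings at 28 and 33 mm, bare tube from 36 to 109 mm, then an upright stop plate 60 mm wide, 50 mm tall, 5 mm thick (top 31 mm above the tube's axis). The tube's other end is 92 mm inwards.
- tube_grip (a point): Point on the tube's axis 72 mm outwards of the single ring: good place to grip the bare tube from above, across its 20 mm.
- stop_tube (a joint): Slide of the tube along the unit's y, m. 0: the single ring is flush with the bore's rim; positive: pulled further out; limits -0.025 and 0.085, so nothing stops it at the mark. Sliding takes about 5 N plus 8 N per m/s; it stays where it is left. The tube cannot turn.
- lever_pivot (a point): Pivot of the cam lever, at [0, -25, 70] mm in the unit's frame; its axis is the unit's x. With a = lever angle, the grip's middle is at pivot + 70 mm x [0, cos(2.25 - a), sin(2.25 - a)] in the unit's frame.
- lever_knob (a point): Middle of the lever's black grip, 70 mm from the pivot: 18 mm wide (along unit x), 36 mm long (along the lever), 15 mm thick; steel arm 14 mm wide, 8 mm thick. Once over the high point the lever snaps on by itself, but cam friction (0.17 N m) stops it about 8 mm (0.11 rad) short of home; press it on with 3 to 5 N till it meets its rest, where the force rises sharply. It stays there.
- cam_lever (a joint): Lever angle, rad. 0: fully open, leaning to the unit's -y side 51 degrees above level; grows as it swings up over the top to +y; 2.25: home, level over the block, grip beyond the block's +y face. A spring resists, most near 0.7 (about 0.65 N m, 10 N at the grip); the cam's high point is at 1.2 (friction can hold it from 1.1 to 1.3). Let go before that, it falls back open (0.3 or less).
- bottle_1: Bystander: brown dropper bottle, 33 mm across, 102 mm tall, standing behind the unit. Origin at the centre of its underside. Wall shelves overhang the worktop from about x = 0.58 m on: keep the wrist in front of them.
- twist_timer: Bystander: twist timer, 62 mm across, 37 mm tall, behind the unit. Origin at the centre of its underside.
- clip_black: Bystander: black sectioning clip, 18 x 104 x 15 mm, lying beside the unit on its -y side. Origin at the centre of its underside, own y along its length.

How it is judged:
By the outcome, as a careful person would: the job done as asked, in the order asked, and still so for the second after the job is handed in, with the robot touching nothing.
It also fails if it takes over 56 s, if anything falls off the work surface, if the arm or the gripper's body presses on something with over 40 N, if the wrist force passes 120 N, or if a joint passes its speed limit or range.

ROBOT

A 7-joint arm with a two-finger parallel gripper is mounted at the origin on a cart in front of the work surface, level with it; the furniture and walls round the work are solid. World frame = base frame: x ahead of the robot, y to its left, z up, the work surface at z = 0. Lengths are in mm, angles in degrees, forces in N, time in s.
With the tool pointing down it reaches from about 400 to 850 mm from the base axis. Payload 10.4 kg.
Tool frame: the origin (TCP) lies at the very end of the fingers, on their centre line; the grasp point (between the pads) lies 19 mm behind it (bot.grasp_offset is the y of the grasp point in the tool frame, in mm); y points along the fingers, z is the direction in which the jaws open and shut, and the axes are right-handed (so a half turn about y gives the same grasp; the last joint's range is limited). The gripper opens to 85 mm and grips with 20 to 120 N. Pads are 22 mm wide; open, the fingers measure 114 mm over their backs; the gripper's body (76 mm by 85 mm) begins 54 mm behind the grasp point. The pads swing forward as they close: fully open they stand 13 mm farther back than shut.
Start: joints at [-70.852, 19.034, -3.707, 83.658, 1.238, 77.344, -5.071], TCP at [218.287, 585.664, 231.338] pointing down, gripper open.
Joint ranges: [-148.97, 148.97], [-28.65, 121.19], [-84.17, 76.75], [9.2, 138.47], [-72.65, 252.65], [3.7, 117.97], [-149.18, 149.18]. Speed limits (degrees/s): [127.2, 127.2, 159.86, 159.86, 180, 180, 180].

INTERFACE

Orientations are given as [roll, pitch, yaw] about the fixed x, y, z axes, in that order (R = Rz(yaw) Ry(pitch) Rx(roll)).
In Python, from cell import bot gives the robot as it stands.
- The arm moves only by the shell command python3 -m creep 'ROWS' [FORCE]. ROWS is JSON, a list of rows, each a list of 7 numbers: the opening, from -1 (shut) to 1 (fully open), then the shift along the tool's x, y, z in units of 25 mm (1.0 is 25 mm), then the turn, a rotation vector about the tool's x, y, z in units of 6 degrees (1.0 is 6 degrees). In form: [[gripper, x, y, z, wx, wy, wz], ...]. A call has 1 to 8 rows; each row shifts and turns the commanded pose from where the row before left it, along the tool's axes as they then stand; what a row does not reach is not made up. A row lasts 1/12 s, in which the tool goes at most 41.7 mm and 7.16 degrees, less where a joint would pass 70% of its speed; a pose out of reach is approached as far as the arm can. A call is refused whole if a number of a shift passes 1 or a number of a turn 1, either way. A call with a gripper value outside its range is refused whole. The fingers move at their own pace and stop on an object; FORCE is the grip in N (left out, the last holds). Time passes only in rows, so rows that do not move let the fingers close. It gives the time, the measured TCP pose, the force and the opening at its end, in the units of the state.
- bot.state(): the state, without advancing time (a new reading comes with each control period).
- bot.camera(name): name is "side" or "top" or "wrist"; returns a dict with "image" (480x640x3 uint8, red, green, blue), "fx", "fy", "cx", "cy" (pixels), "eye" and "attitude" of the camera in the world. Camera axes: x right, y down, z forward; pixel columns grow to the right and rows downward; lengths in mm; the calibration is good to about 2 mm. A picture is of the moment at which its call begins. There is no depth.
- bot.sign_off(): hands the job in, once; it reports no verdict.
The state is a dict: "time": time; "q": joint angles; "joint_vel": joint speeds; "tau": joint torques, N m; "ee_pos": TCP position; "ee_rot": TCP orientation; "ft_force": force on the tool from outside, world axes, zero at the start; "wrist_torque": the same for the moment, N m; "grip_width": finger opening in mm.
Only numpy, scipy, OpenCV 4.12 (cv2) and the standard library are available. Lean on these libraries where they do the work, as an engineer would, in place of code of your own. Each camera call takes 0.05 s, during which the arm holds its last target.

## Working session

There is one attempt and no reset: what is moved stays moved. The work goes in short steps, Python scripts to look and compute and a shell command to move; the robot and the scene stay as the last step left them, time stands still between calls to the robot, and variables do not carry over. Pictures are saved under pics/ and viewed, and the job is handed in when it is done.

```bash
ls; mkdir -p pics; python3 - <<'E'
from cell import bot
import cv2,json
s=bot.state(); print({k:(v.tolist() if hasattr(v,'tolist') else v) for k,v in s.items()}, bot.grasp_offset)
for n in ("side","top","wrist"):
    c=bot.camera(n); cv2.imwrite(f"pics/{n}0.png",c["image"][:,:,::-1]); print(n,[c[k] for k in("fx","fy","cx","cy","eye","attitude")])
E
```

```text
pics
{'time': 0.0, 'q': [-70.85227489661251, 19.07249252672894, -3.7071524285971753, 83.70740297486005, 1.2365163357809452, 77.34224813306824, -5.073086440385465], 'joint_vel': [-0.01356049429097412, -0.07125090246541636, -0.013964079788798333, 0.02766049583461113, -0.11952605350339987, 0.06808084496255518, 0.04628762424598551], 'tau': [0.00034241515095345676, -62.54431486129761, 0.04946780274622142, -39.16088819503784, 0.01623354444745928, 0.009826361783780158, 2.9811935746693052e-05], 'ee_pos': [218.1580649356592, 585.2820852932276, 230.49863282057063], 'ee_rot': [-90.08229788263648, -0.0027481965756968583, -20.44390733664719], 'ft_force': [0.3147698173060563, 0.2604714693347836, -0.21190674582306576], 'wrist_torque': [-0.022442294159554614, -0.011300305221246849, -0.036802942349908906], 'grip_width': 85.23121797319584} -18.700000000000003
side [555.9471693425879, 555.9471693425879, 309.18006379554595, 242.14698479325696, array([ 282.11179488, -476.08378525,  647.66354691]), array([-130.20966361,    1.02456954,  -21.59199745])]
top [466.28374362754613, 466.28374362754613, 314.0556131022359, 245.03718621644495, array([442.73114102, 138.17962088, 944.9097303 ]), array([-175.57835149,   -1.0720815 ,  -89.56964095])]
wrist [378.7880613611345, 378.7880613611345, 323.81145091714774, 244.42815469730118, array([141.0363349 , 615.38880108, 372.20621314]), array([1.61241014e+02, 1.32645221e-01, 6.95905927e+01])]
```

View pics/side0.png

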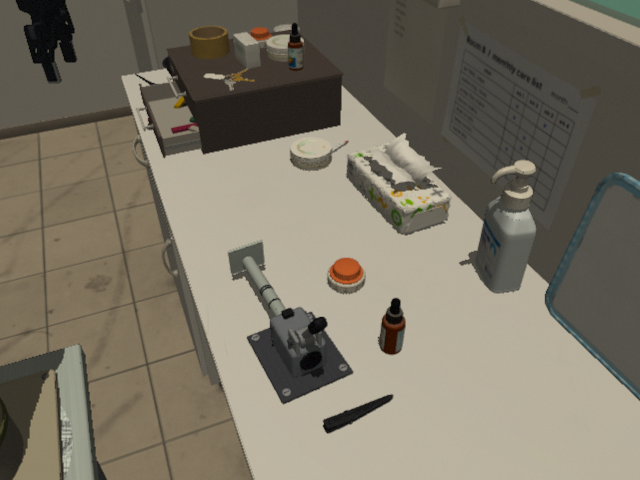

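View pics/top0.png

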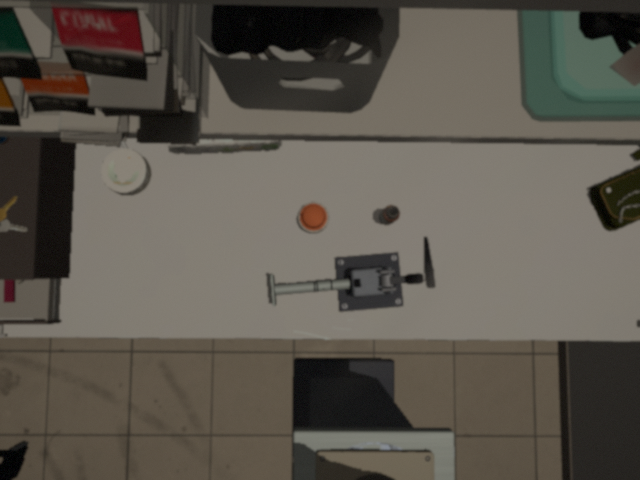

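View pics/wrist0.png

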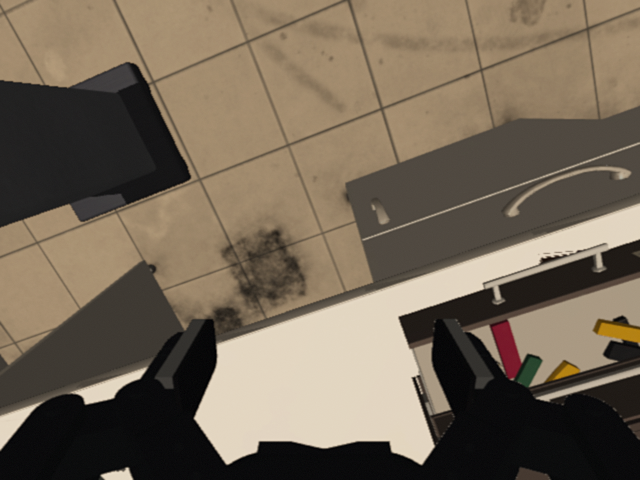

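```bash
cat > h.py <<'E'
import numpy as np,cv2
from scipy.spatial.transform import Rotation as R
def Rm(a): return R.from_euler('xyz',a,degrees=True).as_matrix()
CAM={"side":(555.947,309.180,242.147,[282.11179488,-476.08378525,647.66354691],[-130.20966361,1.02456954,-21.59199745]),
"top":(466.2837,314.0556,245.0372,[442.73114102,138.17962088,944.9097303],[-175.57835149,-1.0720815,-89.56964095])}
def proj(n,P):
    f,cx,cy,e,a=CAM[n] if isinstance(n,str) else n
    p=(np.atleast_2d(P)-np.array(e))@Rm(a)
    return np.c_[f*p[:,0]/p[:,2]+cx,f*p[:,1]/p[:,2]+cy]
def ray(n,uv):
    f,cx,cy,e,a=CAM[n] if isinstance(n,str) else n
    d=Rm(a)@np.array([(uv[0]-cx)/f,(uv[1]-cy)/f,1]); return np.array(e),d/np.linalg.norm(d)
def atz(n,uv,z):
    e,d=ray(n,uv); return e+d*(z-e[2])/d[2]
def crop(img,x0,y0,x1,y1,k,name):
    c=img[y0:y1,x0:x1]; cv2.imwrite(name,cv2.resize(c,None,fx=k,fy=k,interpolation=cv2.INTER_CUBIC))
def unit(x,y,yaw):
    Rz=Rm([0,0,yaw]); return lambda p:(np.atleast_2d(p)@Rz.T+np.array([x,y,0]))
E
python3 - <<'E'
from h import *
crop(cv2.imread("pics/side0.png"),210,220,410,440,3,"pics/s1.png") if 0 else crop(cv2.imread("pics/side0.png"),220,230,410,430,3,"pics/s1.png")
crop(cv2.imread("pics/top0.png"),255,190,455,325,4,"pics/t1.png")
E
```

```text
(no output)
```

View pics/s1.png

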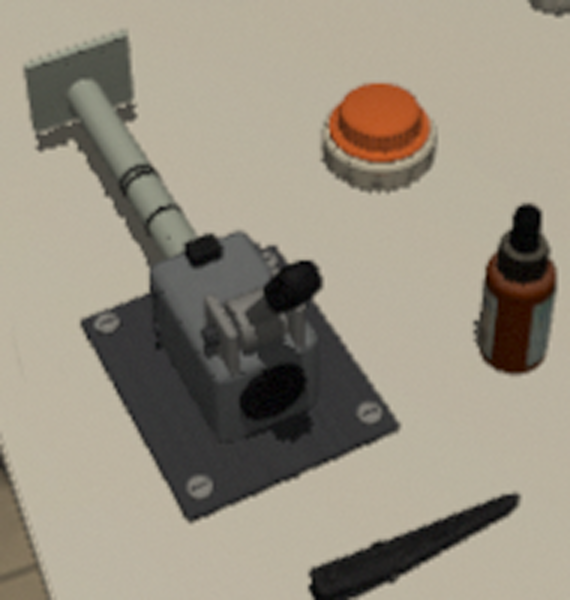

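View pics/t1.png

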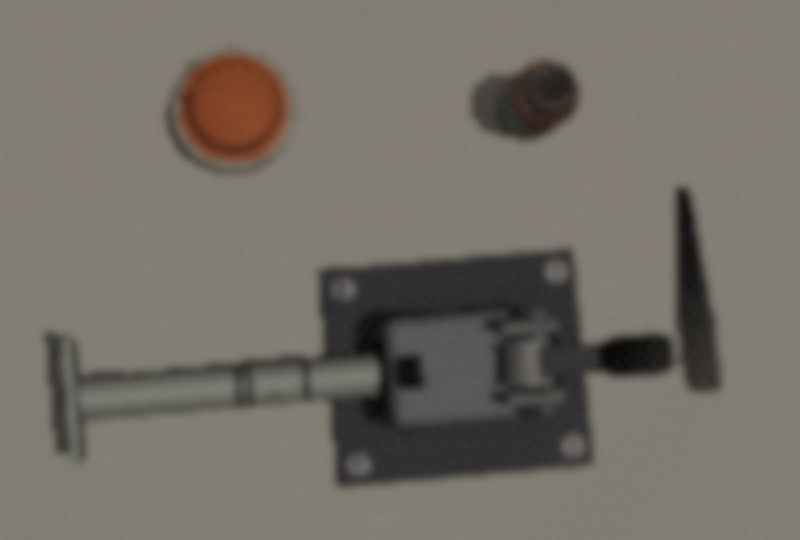

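```bash
cat > fit.py <<'E'
from h import *
from scipy.optimize import least_squares
# unit corners: top image up=+x world, left=+y
T=[((335,257.5),(55,65,6)),((397.75,252.5),(55,-65,6)),((403,305.5),(-55,-65,6)),((339.5,311.25),(-55,65,6))]
S=[((247.3,337.3),(-55,65,6)),((283.3,403.3),(-55,-65,6)),((352.7,372.3),(55,-65,6))]
def res(p,which):
    u=unit(*p);r=[]
    for n,L in which:
        for uv,P in L: r+=list(proj(n,u(P))[0]-uv)
    return r
for w in ([("top",T)],[("side",S)],[("top",T),("side",S)]):
    o=least_squares(res,[400,20,0],args=(w,)); print(o.x,np.round(o.fun,1))
u=unit(*o.x)
def tube(n,uv):
    g=lambda t:proj(n,u((0,t,36)))[0]
    ts=np.arange(0,240,.25); d=np.linalg.norm(proj(n,u(np.c_[0*ts,ts,0*ts+36]))-uv,axis=1); i=d.argmin(); return ts[i]-43,d[i]
for n,uv in (("top",(332,284.5)),("top",(315.7,286)),("side",(273.3,301.7)),("side",(265.7,289)),("side",(247.5,260))): print(n,uv,tube(n,uv))
for n,uv in (("top",(314,216)),): print("timer",atz(n,uv,37))
print("bottle",atz("top",(392.5,212.5),102), "clip",atz("top",(431,263),10),[atz("top",x,10) for x in((425.5,237),(432,287))])
print("plate top/bottom",[atz("top",x,z) for x,z in (((270,275),67),((275,304),67))])
E
python3 fit.py
```

```text
[442.76725652  10.31032405   5.22366786] [-0.7 -0.5  0.5 -0.8  0.6  0.7 -0.4  0.5]
[444.56531045   7.48740062   5.16648816] [-0.9 -0.7 -0.6  0.4  1.5 -0.1]
[443.86360821   8.81531986   5.37743007] [ 0.  -0.9  1.1 -1.4  1.4  0.1  0.4  0.1 -1.8 -1.  -1.2 -0.2  0.7 -0.8]
top (332, 284.5) (np.float64(34.75), np.float64(0.031131756092914385))
top (315.7, 286) (np.float64(66.5), np.float64(0.12020649268629303))
side (273.3, 301.7) (np.float64(40.25), np.float64(0.40119129687103866))
side (265.7, 289) (np.float64(70.5), np.float64(0.8026594557866832))
side (247.5, 260) (np.float64(146.25), np.float64(1.0028673632257528))
timer [570.23343238 122.25580053  37.        ]
bottle [569.01247524 -20.15614898 102.        ] clip [ 480.97771095 -114.70163454   10.        ] [array([ 533.49435793, -104.14728475,   10.        ]), array([ 432.82151194, -116.14423452,   10.        ])]
plate top/bottom [array([453.6302549 , 204.50096364,  67.        ]), array([399.65552281, 194.37931444,  67.        ])]
```

```bash
cat > plan.py <<'E'
import sys
from h import *
from cell import bot
def plan(target,yaw,n,turn=True):
    s=bot.state(); p=np.array(s["ee_pos"]); r=R.from_euler('xyz',s["ee_rot"],degrees=True)
    rt=R.from_euler('xyz',[-90,0,yaw],degrees=True)
    d=(np.array(target)-p)
    w=(r.inv()*rt).as_rotvec(degrees=True); print("pos",p.round(1),"rot",np.round(s["ee_rot"],2),"delta",d.round(1),"rotvec units",(w/6).round(2))
    m=max(np.ceil(np.abs(w).max()/6),1); k=0
    for i in range(n):
        loc=r.inv().apply(d/n)/25
        dw=w/m if k<m else 0*w
        k+=1
        print([*loc.round(2),*(dw/6).round(2)])
        r=r*R.from_rotvec(dw,degrees=True)
if __name__=="__main__":
    a=[float(x) for x in sys.argv[1:]]
    plan(a[:3],a[3],int(a[4]))
E
python3 plan.py 429.5 160 130 -84.7 20
```

```text
pos [218.2 585.4 230.7] rot [-90.06  -0.   -20.44] delta [ 211.3 -425.4 -100.7] rotvec units [1.000e-02 1.071e+01 1.000e-02]
[np.float64(0.69), np.float64(0.2), np.float64(-0.65), np.float64(0.0), np.float64(0.97), np.float64(0.0)]
[np.float64(0.76), np.float64(0.2), np.float64(-0.58), np.float64(0.0), np.float64(0.97), np.float64(0.0)]
[np.float64(0.81), np.float64(0.2), np.float64(-0.5), np.float64(0.0), np.float64(0.97), np.float64(0.0)]
[np.float64(0.86), np.float64(0.2), np.float64(-0.41), np.float64(0.0), np.float64(0.97), np.float64(0.0)]
[np.float64(0.89), np.float64(0.2), np.float64(-0.32), np.float64(0.0), np.float64(0.97), np.float64(0.0)]
[np.float64(0.92), np.float64(0.2), np.float64(-0.23), np.float64(0.0), np.float64(0.97), np.float64(0.0)]
[np.float64(0.94), np.float64(0.2), np.float64(-0.13), np.float64(0.0), np.float64(0.97), np.float64(0.0)]
[np.float64(0.95), np.float64(0.2), np.float64(-0.04), np.float64(0.0), np.float64(0.97), np.float64(0.0)]
[np.float64(0.95), np.float64(0.2), np.float64(0.06), np.float64(0.0), np.float64(0.97), np.float64(0.0)]
[np.float64(0.
[... 442 characters left out ...]
, np.float64(0.34), np.float64(0.0), np.float64(0.0), np.float64(0.0)]
[np.float64(0.89), np.float64(0.2), np.float64(0.34), np.float64(0.0), np.float64(0.0), np.float64(0.0)]
[np.float64(0.89), np.float64(0.2), np.float64(0.34), np.float64(0.0), np.float64(0.0), np.float64(0.0)]
[np.float64(0.89), np.float64(0.2), np.float64(0.34), np.float64(0.0), np.float64(0.0), np.float64(0.0)]
[np.float64(0.89), np.float64(0.2), np.float64(0.34), np.float64(0.0), np.float64(0.0), np.float64(0.0)]
[np.float64(0.89), np.float64(0.2), np.float64(0.34), np.float64(0.0), np.float64(0.0), np.float64(0.0)]
[np.float64(0.89), np.float64(0.2), np.float64(0.34), np.float64(0.0), np.float64(0.0), np.float64(0.0)]
```

```bash
sed -i 's/print(\[\*loc.*/print([float(v) for v in [*loc.round(2),*(dw\/6).round(2)]])/' plan.py
python3 -m creep '[[1,0.69,0.2,-0.65,0,0.97,0],[1,0.76,0.2,-0.58,0,0.97,0],[1,0.81,0.2,-0.5,0,0.97,0],[1,0.86,0.2,-0.41,0,0.97,0],[1,0.89,0.2,-0.32,0,0.97,0],[1,0.92,0.2,-0.23,0,0.97,0],[1,0.94,0.2,-0.13,0,0.97,0],[1,0.95,0.2,-0.04,0,0.97,0]]' 40
python3 -m creep '[[1,0.95,0.2,0.06,0,0.97,0],[1,0.94,0.2,0.16,0,0.97,0],[1,0.92,0.2,0.25,0,0.97,0],[1,0.89,0.2,0.34,0,0,0],[1,0.89,0.2,0.34,0,0,0],[1,0.89,0.2,0.34,0,0,0],[1,0.89,0.2,0.34,0,0,0]]'
python3 plan.py 429.5 160 130 -84.7 5
```

```text
time: 0.82
ee_pos: [303.2, 414.3, 190.9]
ee_rot: [-90.0, -0.0, -67.3]
ft_force: [0.1, 0.1, -0.1]
grip_width: 85.5
time: 1.4
ee_pos: [377.7, 265.2, 156.0]
ee_rot: [-90.0, 0.0, -84.5]
ft_force: [-0.4, -0.3, 0.1]
grip_width: 85.2
pos [377.7 265.2 156. ] rot [-9.001e+01  1.000e-02 -8.446e+01] delta [  51.8 -105.2  -26. ] rotvec units [ 0.    0.04 -0.  ]
[0.88, 0.21, 0.33, 0.0, 0.04, -0.0]
[0.88, 0.21, 0.34, 0.0, 0.0, -0.0]
[0.88, 0.21, 0.34, 0.0, 0.0, -0.0]
[0.88, 0.21, 0.34, 0.0, 0.0, -0.0]
[0.88, 0.21, 0.34, 0.0, 0.0, -0.0]
```

```bash
python3 -m creep '[[1,0.88,0.21,0.33,0,0.04,0],[1,0.88,0.21,0.34,0,0,0],[1,0.88,0.21,0.34,0,0,0],[1,0.88,0.21,0.34,0,0,0],[1,0.6,0.1,0.25,0,0,0],[1,0,0,0,0,0,0]]'
python3 - <<'E'
from cell import bot
from h import *
c=bot.camera("wrist"); cv2.imwrite("pics/w2.png",c["image"][:,:,::-1]); print([c[k] for k in("fx","cx","cy","eye","attitude")]); s=bot.state(); print(s["ee_pos"],s["ee_rot"])
E
```

```text
time: 1.9
ee_pos: [427.8, 164.1, 132.2]
ee_rot: [-90.0, -0.1, -85.0]
ft_force: [-0.9, 0.1, 0.1]
grip_width: 85.6
[378.7880613611345, 323.81145091714774, 244.42815469730118, array([421.08241149, 247.7410517 , 273.73572842]), array([1.61115969e+02, 7.24969011e-02, 5.06684297e+00])]
[427.16102969 166.00638226 132.49296098] [-9.00314100e+01 -2.33390061e-02 -8.48793675e+01]
```

View pics/w2.png

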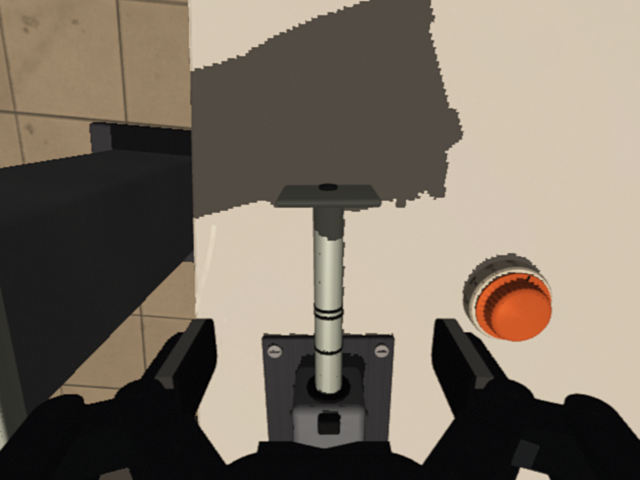

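```bash
python3 - <<'E'
from h import *
crop(cv2.imread("pics/w2.png"),250,290,400,445,5,"pics/w2c.png")
E
```

```text
(no output)
```

View pics/w2c.png

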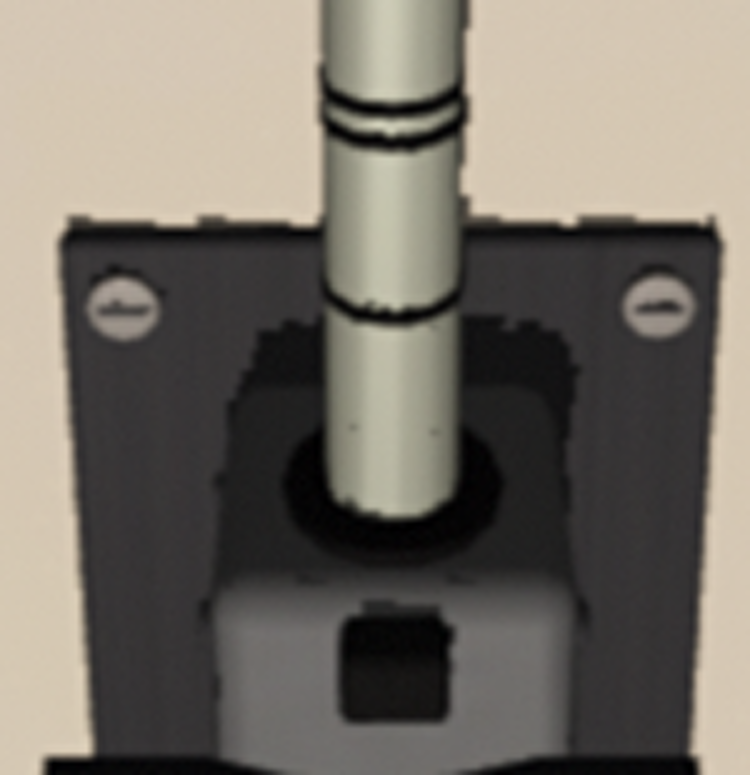

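```bash
python3 - <<'E'
from h import *
W=(378.788,323.811,244.428,[421.08241149,247.7410517,273.73572842],[161.115969,.0724969,5.06684297])
for n,uv,z in [("cornL",(262.6,337.6),6),("cornR",(393.6,337.4),6),("ring",(328.6,353.2),46),("p28",(328.6,318.4),46),("p33",(328.6,311.2),46),("enter",(328.6,393.8),46),("rimtop",(328.5,401),53),("plate far?",(328,206),36)]:
    print(n,atz(W,uv,z).round(1))
for yaw in (5.1,5.3): 
  u=unit(443.5,9,yaw); print(proj(W,u([(-55,65,6),(55,65,6),(0,43,36),(0,43,46),(0,43,53)])).round(1))
E
```

```text
cornL [386.2  72.    6. ]
cornR [492.6  81.7   6. ]
ring [438.2  89.7  46. ]
p28 [435.6 117.4  46. ]
p33 [435.1 122.9  46. ]
enter [441.4  54.9  46. ]
rimtop [441.3  54.6  53. ]
plate far? [428.3 192.9  36. ]
[[258.5 340.6]
 [392.9 340.7]
 [325.8 387.8]
 [325.9 397.1]
 [325.9 403.9]]
[[258.2 340.8]
 [392.7 340.5]
 [325.6 387.8]
 [325.7 397.1]
 [325.7 403.9]]
```

```bash
python3 plan.py 431 161.5 18 -84.75 5
```

```text
pos [427.2 166.  132.5] rot [-9.003e+01 -2.000e-02 -8.488e+01] delta [   3.8   -4.5 -114.5] rotvec units [ 0.01 -0.02  0.  ]
[0.04, 0.92, 0.03, 0.01, -0.02, 0.0]
[0.04, 0.92, 0.03, 0.0, -0.0, 0.0]
[0.04, 0.92, 0.03, 0.0, -0.0, 0.0]
[0.04, 0.92, 0.03, 0.0, -0.0, 0.0]
[0.04, 0.92, 0.03, 0.0, -0.0, 0.0]
```

```bash
python3 -m creep '[[1,0.1,0.9,0.08,0,0,0],[1,0.1,0.9,0.08,0,0,0],[1,0,0.9,0,0,0,0],[1,0,0.9,0,0,0,0],[1,0,0.7,0,0,0,0],[1,0,0.28,0,0,0,0],[1,0,0,0,0,0,0],[1,0,0,0,0,0,0]]'
python3 plan.py 431 161.5 18 -84.75 1
```

```text
time: 2.62
ee_pos: [431.4, 163.5, 18.8]
ee_rot: [-90.0, 0.0, -84.7]
ft_force: [-0.2, -0.1, 1.3]
grip_width: 85.6
pos [431.4 163.5  18.8] rot [-9.000e+01  1.000e-02 -8.466e+01] delta [-0.4 -2.  -0.8] rotvec units [-0.    0.01 -0.  ]
[0.08, 0.03, -0.02, -0.0, 0.01, -0.0]
```

```bash
python3 -m creep '[[-1,0,0,0,0,0,0],[-1,0,0,0,0,0,0],[-1,0,0,0,0,0,0],[-1,0,0,0,0,0,0],[-1,0,0,0,0,0,0],[-1,0,0,0,0,0,0],[-1,0,0,0,0,0,0],[-1,0,0,0,0,0,0]]' 30; python3 -c "
from cell import bot;s=bot.state();print(s['ee_pos'],s['ft_force'])"
```

```text
time: 3.28
ee_pos: [430.7, 163.0, 18.6]
ee_rot: [-90.1, 0.0, -84.7]
ft_force: [-5.0, -0.7, 9.9]
grip_width: 18.9
[430.69798088 162.96363087  18.64296768] [-4.9915697  -0.67759924  9.89652557]
```

```bash
python3 -m creep '[[-1,0.2,0,0,0,0,0],[-1,0.3,0,0,0,0,0],[-1,0.3,0,0,0,0,0],[-1,0.3,0,0,0,0,0],[-1,0.2,0,0,0,0,0],[-1,0.1,0,0,0,0,0],[-1,0,0,0,0,0,0],[-1,0,0,0,0,0,0]]'; python3 - <<'E'
from cell import bot
from h import *
s=bot.state();print(s['ee_pos'],s['ft_force'])
for n in ("wrist","side"):
    c=bot.camera(n); cv2.imwrite(f"pics/{n}3.png",c["image"][:,:,::-1])
s=bot.state();print(s['ee_pos'],s['ft_force'])
crop(cv2.imread("pics/side3.png"),230,230,340,350,5,"pics/s3.png")
E
```

```text
time: 3.95
ee_pos: [433.9, 128.4, 18.6]
ee_rot: [-90.1, 0.0, -84.7]
ft_force: [-6.2, 0.7, 8.5]
grip_width: 18.8
[433.91924411 128.35207774  18.62508266] [-6.21238941  0.7108059   8.54206227]
[433.94242692 128.34270464  18.63846044] [-6.071788    0.50428931  8.78088913]
```

View pics/s3.png

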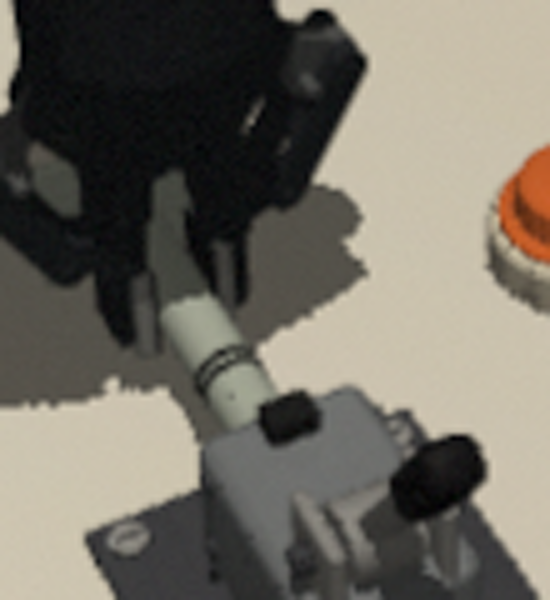

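View pics/wrist3.png

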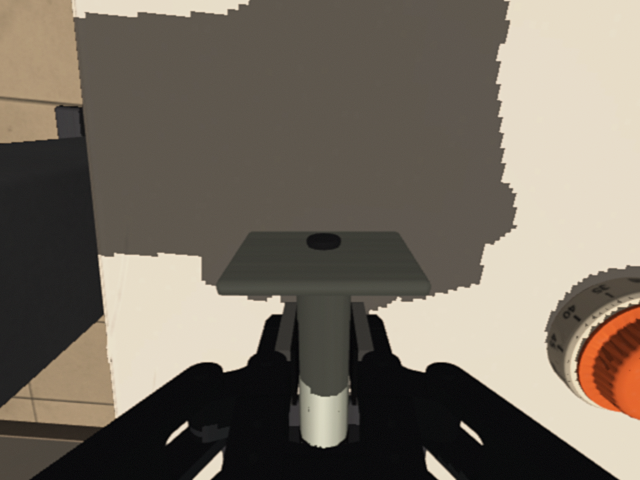

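```bash
python3 -m creep '[[1,0,0,0,0,0,0],[1,0,0,0,0,0,0],[1,0,0,0,0,0,0],[1,0,0,0,0,0,0],[1,0,0,0,0,0,0],[1,0,-0.5,0,0,0,0],[1,0,-0.9,0,0,0,0],[1,0,-0.9,0,0,0,0]]'
python3 -m creep '[[1,-0.4,-0.9,0,0,0,0],[1,-0.5,-0.9,0,0,0,0],[1,-0.6,-0.5,0,0,0,0],[1,0,0,0,0,0,0],[1,0,0,0,0,0,0],[1,0,0,0,0,0,0]]'
python3 - <<'E'
from cell import bot
from h import *
c=bot.camera("wrist"); cv2.imwrite("pics/w4.png",c["image"][:,:,::-1]); print([c[k] for k in("fx","cx","cy")],c["eye"].tolist(),c["attitude"].tolist())
c=bot.camera("side"); cv2.imwrite("pics/side4.png",c["image"][:,:,::-1])
crop(cv2.imread("pics/w4.png"),270,320,390,440,6,"pics/w4c.png")
crop(cv2.imread("pics/side4.png"),230,230,340,350,5,"pics/s4.png")
E
```

```text
time: 4.72
ee_pos: [434.0, 127.5, 76.0]
ee_rot: [-90.1, -0.1, -84.7]
ft_force: [0.1, -0.6, 0.9]
grip_width: 85.4
time: 5.22
ee_pos: [430.7, 164.5, 132.4]
ee_rot: [-90.1, -0.0, -84.7]
ft_force: [0.3, -1.0, -0.3]
grip_width: 85.1
[378.7880613611345, 323.81145091714774, 244.42815469730118] [423.708856755791, 248.1275054668959, 273.9965429692356] [161.14121484761137, 0.1008439172241411, 5.3122393770320215]
```

View pics/w4c.png

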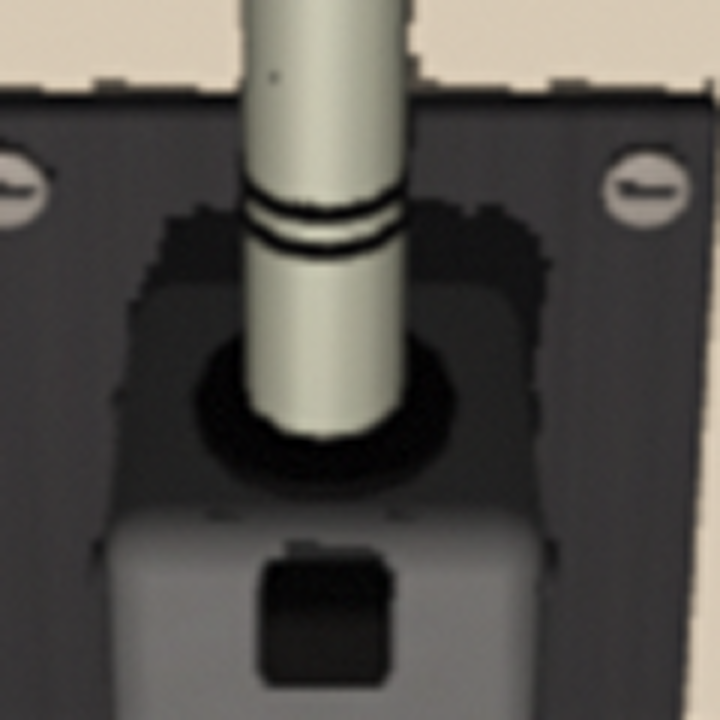

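View pics/s4.png

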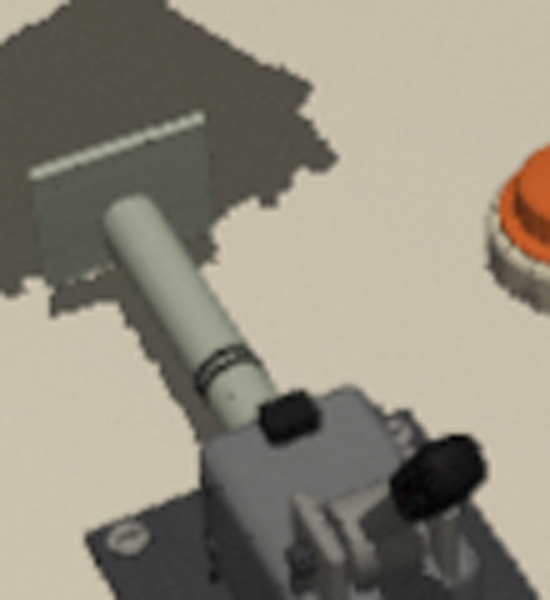

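```bash
python3 - <<'E'
from h import *
W=(378.788,323.811,244.428,[423.708856755791, 248.1275054668959, 273.9965429692356],[161.14121484761137, 0.1008439172241411, 5.3122393770320215])
ps={}
for n,uv,z in [("p28",(323.7,320+252.5/6),46),("p33",(323.7,320+212.5/6),46),("enter",(323.7,320+437.5/6),46),("rimtop",(323.9,320+493/6),53),("blocktop front edge",(323.9,320+515/6),57),("edge",(323,320+98/6),6)]:
    print(n,atz(W,uv,z).round(2))
crop(cv2.imread("pics/w4.png"),295,365,355,415,13,"pics/w4d.png")
im=cv2.imread("pics/w4.png").astype(int).sum(2)//3
print(im[350:415,322:326].mean(1).astype(int))
im=cv2.imread("pics/w2.png").astype(int).sum(2)//3
print(im[300:412,328:330].mean(1).astype(int))
E
```

```text
p28 [438.63  82.45  46.  ]
p33 [438.12  88.    46.  ]
enter [441.11  55.8   46.  ]
rimtop [441.47  53.64  53.  ]
blocktop front edge [441.44  53.97  57.  ]
edge [438.39  78.04   6.  ]
[186 188 189 169  83  16  27 102 182 178  89  16  26 100 178 187 184 183
 183 183 182 183 182 182 182 182 181 181 181 180 181 181 180 179 180 179
 179 179 179 179 182 171 107  35   3   3   3   5   4   5  11  18  17  26
  39  47  54  61  69  75  66  45  34  17   6]
[191 191 191 190 191 190 190 191 193 181 108  33  17  78 165 189 154  61
  11  38 111 182 191 188 186 186 185 186 185 185 184 185 184 185 184 184
 183 183 183 183 182 182 182 182 181 181 182 181 182 183 182 152  67  14
  43 117 175 183 179 178 179 178 178 178 178 177 177 176 177 177 177 176
 176 176 174 175 175 175 174 175 174 174 174 173 174 174 172 172 173 172
 174 176 161  85  20   0   3   3   4   5  12  17  17  25  40  48  54  61
  69  71  57  42]
```

View pics/w4d.png

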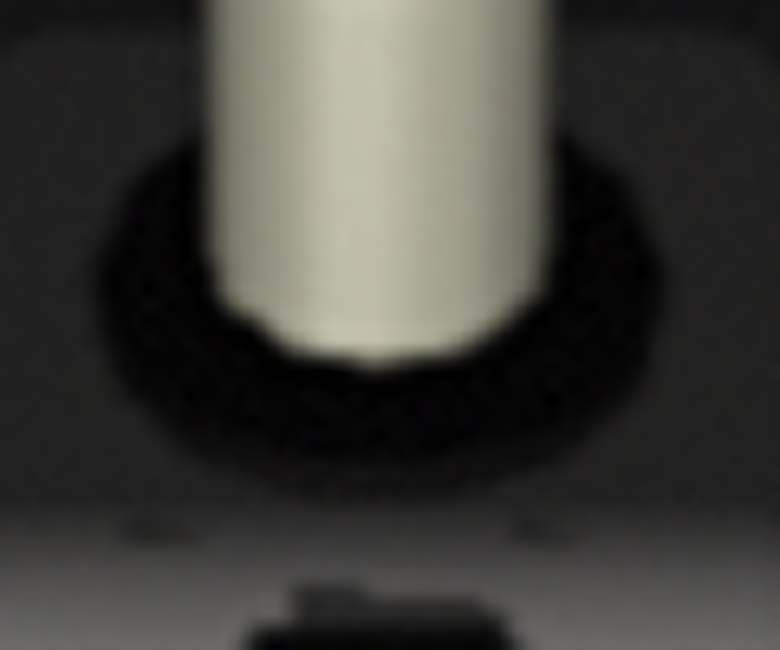

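```bash
python3 - <<'E'
from h import *
W4=(378.788,323.811,244.428,[423.708856755791, 248.1275054668959, 273.9965429692356],[161.14121484761137, 0.1008439172241411, 5.3122393770320215])
W2=(378.788,323.811,244.428,[421.08241149,247.7410517,273.73572842],[161.115969,.0724969,5.06684297])
a=np.array([-np.sin(np.radians(5.25)),np.cos(np.radians(5.25)),0])
f=lambda W,c,r,z=46: round(float(atz(W,(c,r),z)@a),2)
for o in (0,):
  print("w2 ring,28,33,enter",[f(W2,328.3,r) for r in(353.2,318.1,311.7,393.0)], "rim z53",f(W2,328.3,400.5,53))
  print("w4 28,33,enter",[f(W4,323.5,r) for r in(361.5,355.5,392.2)],"rim",f(W4,323.5,400.5,53))
E
```

```text
w2 ring,28,33,enter [49.26, 77.26, 82.17, 15.03] rim z53 14.4
w4 28,33,enter [42.46, 47.47, 15.84] rim 14.49
```

```bash
python3 - <<'E'
from h import *
u=unit(445,12.5,5.25)
for a in (0,.1,.2,.3): print(a,proj("side",u((0,-25+70*np.cos(2.25-a),70+70*np.sin(2.25-a)))),proj("top",u((0,-25+70*np.cos(2.25-a),70+70*np.sin(2.25-a)))))
print(u([(0,-112,0),(0,20,0),(0,47,0)]))
E
python3 plan.py 455.2 -99 190 -84.75 12 | tail -2
```

```text
0 [[319.07196348 329.35432405]] [[415.61068376 277.04237614]]
0.1 [[316.92053978 324.02707416]] [[412.96838283 277.29316025]]
0.2 [[314.6400971  318.83268951]] [[410.00592641 277.56754012]]
0.3 [[312.26062211 313.83601611]] [[406.75524807 277.86247609]]
[[455.24818129 -99.03015189   0.        ]
 [443.16996763  32.41609855   0.        ]
 [440.69942392  59.3028316    0.        ]]
[0.88, -0.19, 0.0, 0.0, -0.0, 0.0]
[0.88, -0.19, 0.0, 0.0, -0.0, 0.0]
```

```bash
python3 -m creep '[[-1,0.5,-0.8,0,0,0,0],[-1,0.8,-0.8,0,0,0,0],[-1,0.9,-0.7,0,0,0,0],[-1,0.95,0,0,0,0,0],[-1,0.95,0,0,0,0,0],[-1,0.95,0,0,0,0,0],[-1,0.95,0,0,0,0,0],[-1,0.95,0,0,0,0,0]]'
python3 plan.py 455.2 -99 190 -84.75 4 | head -3
```

```text
time: 5.98
ee_pos: [446.6, -9.5, 190.1]
ee_rot: [-90.1, -0.0, -84.8]
ft_force: [0.5, 0.1, -0.6]
grip_width: -0.1
pos [446.6  -9.5 190.1] rot [-90.06  -0.   -84.76] delta [  8.6 -89.5  -0.1] rotvec units [ 0.01 -0.    0.  ]
[0.9, 0.0, 0.0, 0.01, -0.0, 0.0]
[0.9, 0.0, 0.0, 0.0, -0.0, 0.0]
```

```bash
python3 -m creep '[[-1,0.9,0,0,0,0,0],[-1,0.9,0,0,0,0,0],[-1,0.9,0,0,0,0,0],[-1,0.6,0,0,0,0,0],[-1,0.2,0,0,0,0,0],[-1,0,0,0,0,0,0],[-1,0,0,0,0,0,0]]'
python3 plan.py 455.2 -99 120 -84.75 3 | head -3
```

```text
time: 6.57
ee_pos: [454.9, -94.3, 190.3]
ee_rot: [-90.1, 0.0, -84.7]
ft_force: [-0.8, 1.7, 0.4]
grip_width: -0.3
pos [454.9 -94.3 190.3] rot [-9.005e+01  1.000e-02 -8.471e+01] delta [  0.3  -4.7 -70.3] rotvec units [ 0.01  0.01 -0.  ]
[0.06, 0.94, -0.0, 0.01, 0.01, -0.0]
[0.06, 0.94, -0.0, 0.0, 0.0, -0.0]
```

```bash
python3 -m creep '[[-1,0.2,0,0,0,0,0],[-1,0,0.8,0,0,0,0],[-1,0,0.8,0,0,0,0],[-1,0,0.8,0,0,0,0],[-1,0,0.4,0,0,0,0],[-1,0,0,0,0,0,0],[-1,0,0,0,0,0,0]]'
python3 - <<'E'
from cell import bot
from h import *
for n in ("side","wrist"):
    c=bot.camera(n); cv2.imwrite(f"pics/{n}5.png",c["image"][:,:,::-1])
s=bot.state();print(s["ee_pos"],s["ft_force"])
crop(cv2.imread("pics/side5.png"),220,180,420,430,3,"pics/s5.png") if 0 else crop(cv2.imread("pics/side5.png"),230,240,420,420,3,"pics/s5.png")
E
```

```text
time: 7.15
ee_pos: [455.7, -99.5, 121.0]
ee_rot: [-90.0, -0.0, -84.7]
ft_force: [-0.1, 0.4, 0.5]
grip_width: -0.7
[456.39707606 -99.65550623 121.82086401] [-0.53755694 -0.88200221 -1.24447909]
```

View pics/s5.png

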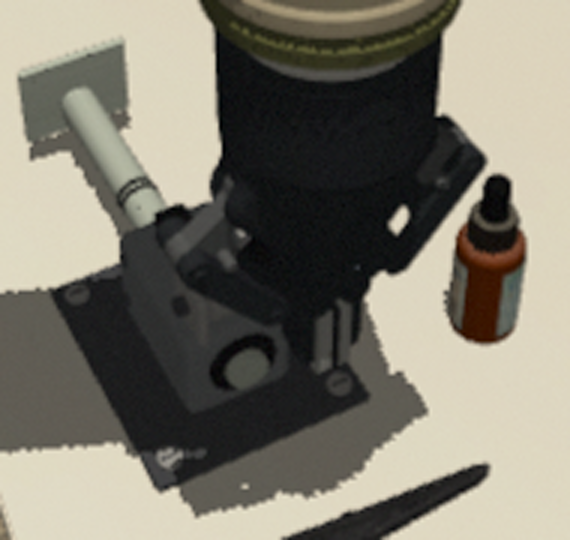

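View pics/wrist5.png

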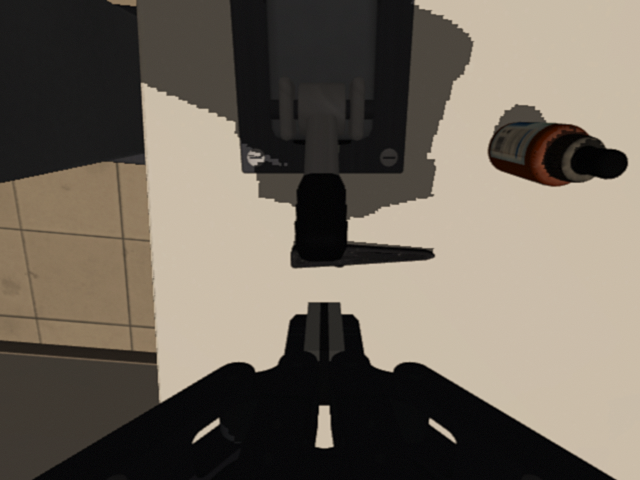

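```bash
python3 -c "
from h import *
print(proj('side',[(456.4,-99.6,121.8)]))"
python3 -m creep '[[-1,-0.4,0,0,0,0,0],[-1,-0.4,0,0,0,0,0],[-1,-0.3,0,0,0,0,0],[-1,-0.3,0,0,0,0,0],[-1,-0.3,0,0,0,0,0],[-1,-0.3,0,0,0,0,0]]'
python3 - <<'E'
from cell import bot
from h import *
c=bot.camera("wrist"); cv2.imwrite(f"pics/w6.png",c["image"][:,:,::-1])
s=bot.state();print(s["ee_pos"],s["ft_force"])
E
```

```text
[[337.09525124 355.63437885]]
time: 7.75
ee_pos: [452.8, -51.8, 122.8]
ee_rot: [-89.8, -0.1, -84.8]
ft_force: [1.0, -10.7, 8.8]
grip_width: 0.5
[452.68425154 -50.24595895 122.67486262] [ 2.01446066 -7.65728271  5.71848694]
```

View pics/w6.png

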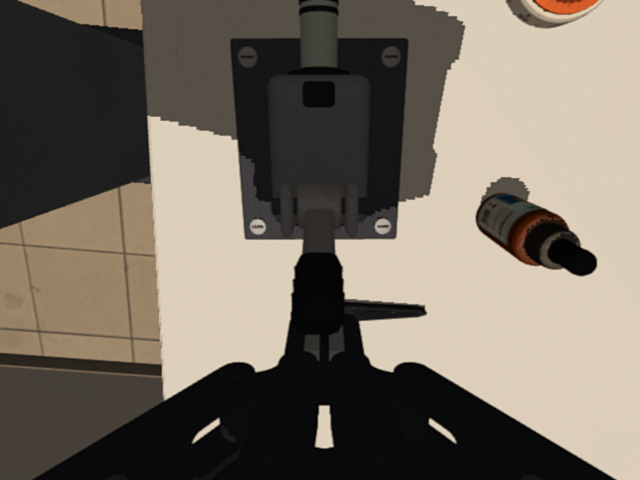

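```bash
python3 -m creep '[[-1,-0.3,0,0,0,0,0],[-1,-0.35,0,0,0,0,0],[-1,-0.35,0,0,0,0,0],[-1,-0.35,0,0,0,0,0],[-1,-0.35,0,0,0,0,0],[-1,-0.3,0,0,0,0,0]]'
python3 - <<'E'
from cell import bot
from h import *
c=bot.camera("wrist"); cv2.imwrite(f"pics/w7.png",c["image"][:,:,::-1])
s=bot.state();print(s["ee_pos"],s["ft_force"])
E
```

```text
time: 8.3
ee_pos: [447.4, -1.7, 121.8]
ee_rot: [-89.9, -0.1, -84.8]
ft_force: [1.2, -6.6, -0.8]
grip_width: 0.1
[4.47023873e+02 3.03873095e-01 1.21656654e+02] [ 1.53913486 -0.57424876  0.26050764]
```

View pics/w7.png

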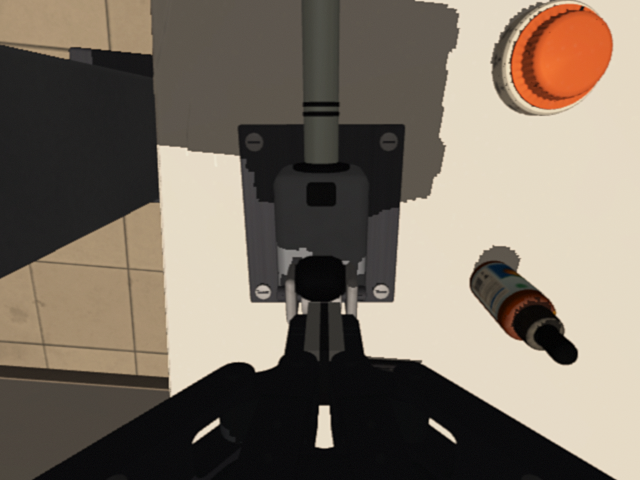

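```bash
python3 -m creep '[[-1,-0.35,0,0,0,0,0],[-1,-0.35,0,0,0,0,0],[-1,-0.35,0,0,0,0,0],[-1,-0.2,0,0,0,0,0],[-1,0,0,0,0,0,0],[-1,0,0,0,0,0,0]]'
python3 - <<'E'
from cell import bot
from h import *
c=bot.camera("wrist"); cv2.imwrite(f"pics/w8.png",c["image"][:,:,::-1])
s=bot.state();print(s["ee_pos"],s["ft_force"])
E
```

```text
time: 8.85
ee_pos: [443.6, 31.3, 120.9]
ee_rot: [-90.0, 0.0, -84.6]
ft_force: [-0.5, 0.6, 0.9]
grip_width: 0.3
[443.56326142  30.92052733 120.81801067] [ 0.158695    0.25016327 -0.02219588]
```

View pics/w8.png

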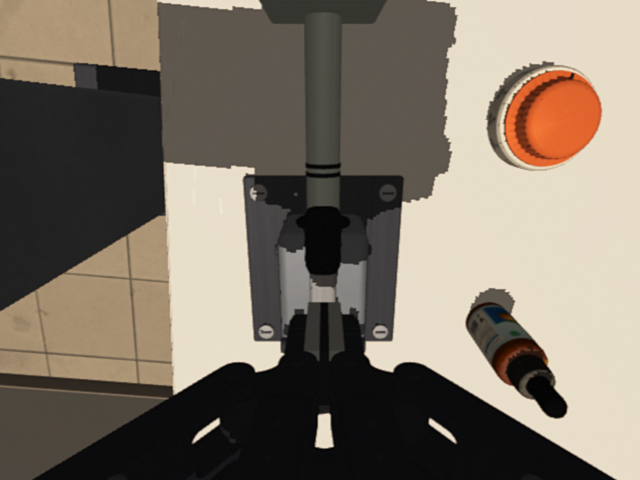

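```bash
python3 -m creep '[[-1,-0.5,0,0,0,0,0],[-1,-0.5,0.1,0,0,0,0],[-1,-0.15,0.4,0,0,0,0],[-1,0,0.6,0,0,0,0],[-1,0,0.2,0,0,0,0],[-1,0,0,0,0,0,0],[-1,0,0,0,0,0,0]]'; python3 plan.py 440.7 59.3 80 -84.75 1
```

```text
time: 9.48
ee_pos: [440.8, 58.9, 88.1]
ee_rot: [-90.0, -0.0, -84.7]
ft_force: [-0.1, -0.7, 0.6]
grip_width: -0.4
pos [440.8  58.9  88.1] rot [-9.005e+01 -3.000e-02 -8.475e+01] delta [-0.1  0.4 -8.1] rotvec units [0.01 0.   0.01]
[-0.02, 0.32, -0.0, 0.01, 0.0, 0.01]
```

```bash
for i in 1; do python3 -m creep '[[-1,0,0.08,0,0,0,0],[-1,0,0.08,0,0,0,0],[-1,0,0,0,0,0,0],[-1,0,0,0,0,0,0]]'; python3 -m creep '[[-1,0,0.08,0,0,0,0],[-1,0,0.08,0,0,0,0],[-1,0,0,0,0,0,0],[-1,0,0,0,0,0,0]]'; done
```

```text
time: 9.82
ee_pos: [441.0, 59.5, 84.4]
ee_rot: [-90.0, 0.0, -84.7]
ft_force: [-0.2, -0.1, 0.3]
grip_width: -0.1
time: 10.15
ee_pos: [440.8, 59.5, 80.1]
ee_rot: [-90.0, -0.0, -84.7]
ft_force: [-0.4, -0.3, -0.1]
grip_width: -0.1
```

```bash
python3 -m creep '[[-1,0,0.06,0,0,0,0],[-1,0,0.06,0,0,0,0],[-1,0,0,0,0,0,0],[-1,0,0,0,0,0,0]]'; python3 -m creep '[[-1,0,0.06,0,0,0,0],[-1,0,0,0,0,0,0],[-1,0,0,0,0,0,0]]'
```

```text
time: 10.48
ee_pos: [440.9, 59.8, 77.4]
ee_rot: [-90.0, 0.0, -84.7]
ft_force: [-2.5, 0.4, 5.6]
grip_width: 0.4
time: 10.73
ee_pos: [441.1, 59.8, 76.9]
ee_rot: [-90.0, 0.1, -84.7]
ft_force: [-7.1, -0.7, 21.3]
grip_width: 0.0
```

```bash
python3 -m creep '[[-1,0,0,0,0,0,0],[-1,0,0,0,0,0,0],[-1,0,-0.2,0,0,0,0],[-1,0,-0.8,0,0,0,0],[-1,0,-0.8,0,0,0,0],[-1,-0.8,-0.5,0,0,0,0],[-1,-0.9,0,0,0,0,0],[-1,-0.9,0,0,0,0,0]]'; python3 -m creep '[[-1,-0.9,0,0,0,0,0],[-1,-0.7,0,0,0,0,0],[-1,0,0,0,0,0,0],[-1,0,0,0,0,0,0],[-1,0,0,0,0,0,0]]'
python3 - <<'E'
from cell import bot
from h import *
for n in ("side","wrist","top"):
    c=bot.camera(n); cv2.imwrite(f"pics/{n}9.png",c["image"][:,:,::-1])
    if n=="wrist": print([c["eye"].tolist(),c["attitude"].tolist()])
s=bot.state();print(s["ee_pos"],s["ft_force"])
crop(cv2.imread("pics/side9.png"),220,230,410,430,3,"pics/s9.png")
crop(cv2.imread("pics/wrist9.png"),200,280,450,450,3,"pics/w9c.png")
E
```

```text
time: 11.4
ee_pos: [435.3, 125.0, 134.1]
ee_rot: [-89.9, 0.1, -84.8]
ft_force: [0.5, 0.1, -0.3]
grip_width: -0.3
time: 11.82
ee_pos: [431.2, 163.3, 133.1]
ee_rot: [-90.0, -0.0, -84.7]
ft_force: [0.4, -0.5, 0.8]
grip_width: -0.2
[[424.27849314917944, 246.6147592901105, 274.7354198486568], [161.1629403654497, 0.05193522239359605, 5.256533300591866]]
[431.37378771 163.21449593 133.27948737] [-0.05332891 -0.14004206  0.50923567]
```

View pics/s9.png

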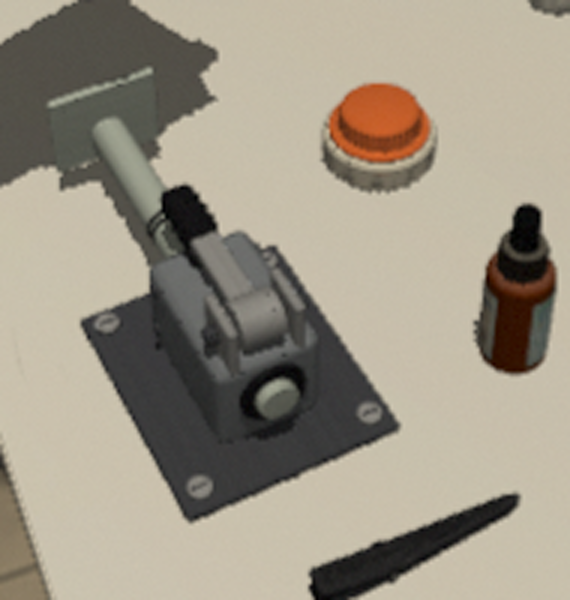

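View pics/w9c.png

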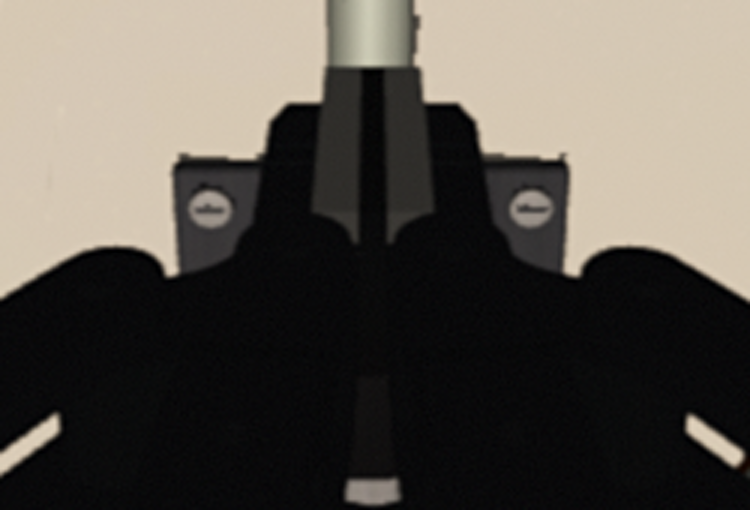

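```bash
python3 -m creep '[[1,0,0,0,0,0,0],[1,0,0,0,0,0,0],[1,0,0,0,0,0,0],[1,0,0,0,0,0,0],[1,0,0,0,0,0,0],[1,0,0,0,0,0,0],[1,0,0,0,0,0,0],[1,0,0,0,0,0,0]]'
python3 - <<'E'
from cell import bot
from h import *
c=bot.camera("wrist"); cv2.imwrite("pics/w10.png",c["image"][:,:,::-1]); W=(c["fx"],c["cx"],c["cy"],c["eye"],c["attitude"]); print(W)
crop(cv2.imread("pics/w10.png"),260,320,390,440,6,"pics/w10c.png")
im=cv2.imread("pics/w10.png").astype(int).sum(2)//3
print(im[340:412,322:326].mean(1).astype(int))
u=unit(445,12.5,5.25)
for a in (2.05,2.14,2.25): 
  t=2.25-a; cs=[(0,-25+r*np.cos(t)-n*np.sin(t),70+r*np.sin(t)+n*np.cos(t)) for r,n in((52,7.5),(88,7.5),(88,-7.5),(70,0))]
  print(a,proj("side",u(cs)).round(1).tolist(),proj(W,u(cs)).round(1).tolist())
crop(cv2.imread("pics/side9.png"),260,275,320,355,9,"pics/s9b.png")
E
```

```text
time: 12.63
ee_pos: [431.2, 164.1, 133.3]
ee_rot: [-90.0, 0.0, -84.7]
ft_force: [0.4, -0.1, -0.4]
grip_width: 85.1
(378.7880613611345, 323.81145091714774, 244.42815469730118, array([424.0149857 , 247.62777826, 274.92159576]), array([1.61186121e+02, 3.84916937e-02, 5.33218564e+00]))
[185 186 185 185 185 185 185 184 185 184 186 189 170  78  11  33 109 181
 174  79  11  38 116 179 165  89  56  59  60  61  60  61  60  60  61  60
  60  60  60  60  60  60  60  60  60  60  61  62  55  25   3   2   4   4
   4   4   5   6   7   8   9  11  12  13  14  15  16  17  17  17  16  16]
2.05 [[288.0, 301.3], [277.2, 281.8], [277.0, 287.9], [282.4, 294.4]] [[322.6, 460.3], [322.6, 425.7], [322.7, 404.0], [322.6, 432.5]]
2.14 [[287.7, 302.9], [277.0, 284.9], [277.1, 291.5], [282.3, 297.1]] [[322.6, 452.8], [322.6, 413.6], [322.7, 394.6], [322.7, 423.8]]
2.25 [[287.6, 305.2], [277.0, 289.0], [277.6, 296.3], [282.4, 300.6]] [[322.6, 444.4], [322.7, 400.7], [322.7, 385.0], [322.7, 414.5]]
```

View pics/w10c.png

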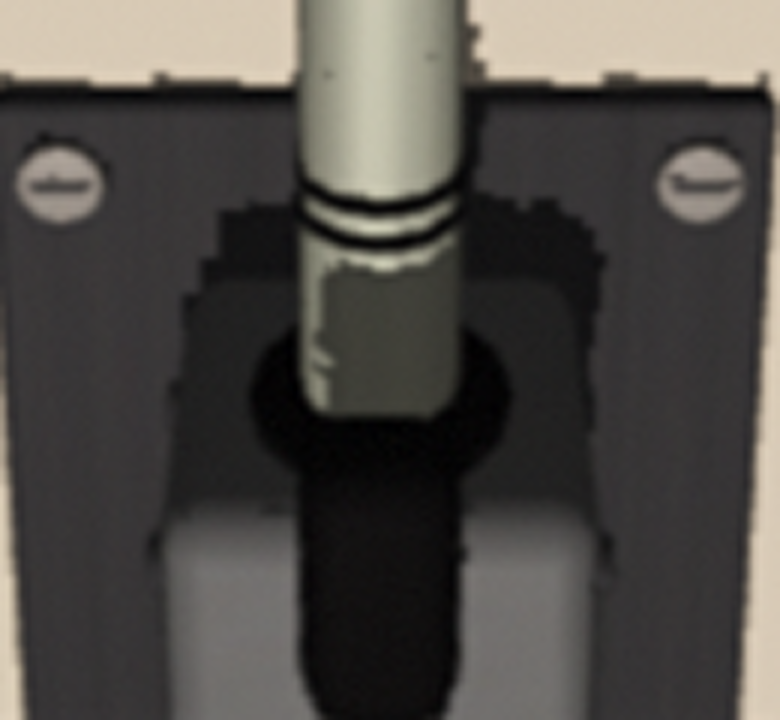

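View pics/s9b.png

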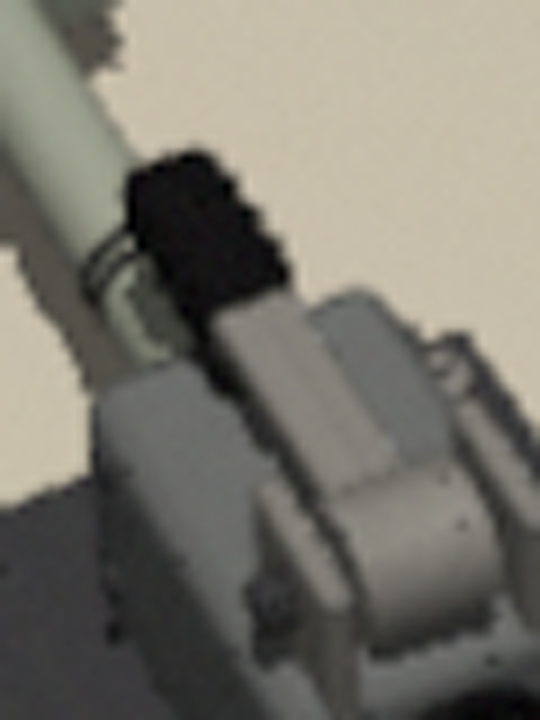

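```bash
python3 -m creep '[[-1,0.5,0,0,0,0,0],[-1,0.8,0,0,0,0,0],[-1,0.9,0,0,0,0,0],[-1,0.9,0,0,0,0,0],[-1,0.8,0,0,0,0,0],[-1,0.3,0,0,0,0,0],[-1,0,0.9,0,0,0,0],[-1,0,0.9,0,0,0,0]]'; python3 -m creep '[[-1,0,0.2,0,0,0,0],[-1,0,0,0,0,0,0],[-1,0,0,0,0,0,0],[-1,0,0,0,0,0,0]]'; python3 - <<'E'
from h import *
W=(378.788,323.811,244.428,[424.0149857 , 247.62777826, 274.92159576],[161.186121,.0384917,5.33218564])
u=unit(445,12.5,5.25)
print(proj(W,u([(0,43,46),(0,43,53),(-55,65,6),(55,65,6)])).round(1))
E
```

```text
time: 13.35
ee_pos: [442.0, 59.3, 88.7]
ee_rot: [-89.8, 0.1, -84.8]
ft_force: [0.2, 1.3, -0.3]
grip_width: 0.2
time: 13.68
ee_pos: [441.6, 59.9, 84.4]
ee_rot: [-89.9, 0.0, -84.7]
ft_force: [0.2, 0.2, -0.1]
grip_width: -0.2
[[322.8 392.3]
 [322.8 399.1]
 [255.7 336.3]
 [390.2 336.5]]
```

```bash
python3 -m creep '[[-1,0,0.08,0,0,0,0],[-1,0,0.08,0,0,0,0],[-1,0,0,0,0,0,0],[-1,0,0,0,0,0,0]]'; python3 -m creep '[[-1,0,0.06,0,0,0,0],[-1,0,0,0,0,0,0],[-1,0,0,0,0,0,0]]';  python3 -m creep '[[-1,0,0.04,0,0,0,0],[-1,0,0,0,0,0,0],[-1,0,0,0,0,0,0]]'
```

```text
time: 14.02
ee_pos: [440.9, 59.7, 79.4]
ee_rot: [-90.0, 0.0, -84.7]
ft_force: [-0.3, 0.3, -0.3]
grip_width: -0.0
time: 14.27
ee_pos: [440.9, 59.6, 77.7]
ee_rot: [-90.0, 0.0, -84.7]
ft_force: [0.9, -0.7, -0.3]
grip_width: 0.2
time: 14.52
ee_pos: [441.1, 59.6, 77.3]
ee_rot: [-90.0, 0.0, -84.7]
ft_force: [-3.4, -0.3, 9.4]
grip_width: 0.0
```

```bash
python3 -m creep '[[-1,0,0.03,0,0,0,0],[-1,0,0,0,0,0,0],[-1,0,0,0,0,0,0],[-1,0,0,0,0,0,0]]'; python3 -m creep '[[-1,0,-0.2,0,0,0,0],[-1,0,-0.8,0,0,0,0],[-1,0,-0.8,0,0,0,0],[-1,0,-0.8,0,0,0,0],[-1,-0.8,-0.5,0,0,0,0],[-1,-0.9,0,0,0,0,0],[-1,-0.9,0,0,0,0,0],[-1,-0.9,0,0,0,0,0]]'; python3 -m creep '[[1,-0.9,0,0,0,0,0],[1,0,0,0,0,0,0],[1,0,0,0,0,0,0],[1,0,0,0,0,0,0],[1,0,0,0,0,0,0],[1,0,0,0,0,0,0],[1,0,0,0,0,0,0]]'
python3 - <<'E'
from cell import bot
from h import *
c=bot.camera("wrist"); cv2.imwrite("pics/w11.png",c["image"][:,:,::-1]); W=(c["fx"],c["cx"],c["cy"],c["eye"],c["attitude"])
im=cv2.imread("pics/w11.png").astype(int).sum(2)//3
print(c["eye"],c["attitude"]);print(im[335:412,322:326].mean(1).astype(int))
crop(cv2.imread("pics/w11.png"),220,280,440,440,3,"pics/w11c.png")
c=bot.camera("side"); cv2.imwrite("pics/side11.png",c["image"][:,:,::-1])
u=unit(445,12.5,5.25)
for a in (2.14,2.25): 
  t=2.25-a; cs=[(0,-25+r*np.cos(t)-n*np.sin(t),70+r*np.sin(t)+n*np.cos(t)) for r,n in((52,7.5),(88,7.5),(88,-7.5))]
  print(a,proj(W,u(cs)).round(1).tolist())
E
```

```text
time: 14.85
ee_pos: [441.2, 59.7, 77.1]
ee_rot: [-90.0, 0.0, -84.7]
ft_force: [-6.2, -2.4, 16.6]
grip_width: 0.5
time: 15.52
ee_pos: [432.8, 147.8, 154.0]
ee_rot: [-90.0, 0.0, -84.7]
ft_force: [1.0, 1.0, -0.2]
grip_width: -0.3
time: 16.1
ee_pos: [430.9, 168.5, 153.6]
ee_rot: [-90.0, 0.0, -84.8]
ft_force: [-0.4, -0.2, 0.2]
grip_width: 83.3
[423.79866455 251.93877399 295.22637668] [1.61191375e+02 3.55608847e-02 5.26190744e+00]
[183 183 183 183 185 187 172  85  17  41 120 179 163  65  10  73 159 168
  92  55  58  60  60  60  60  59  60  59  60  60  59  59  60  59  59  59
  59  59  61  54  24   5   1   3   4   4   4   7   7   9   9  11  13  14
  15  16  17  17  17  16  17  17  16  16  16  16  16  16  16  16  16  15
  15  16  15  16  15]
2.14 [[322.8, 433.5], [322.8, 396.3], [322.8, 379.6]]
2.25 [[322.8, 426.0], [322.8, 385.0], [322.9, 371.2]]
```

View pics/w11c.png

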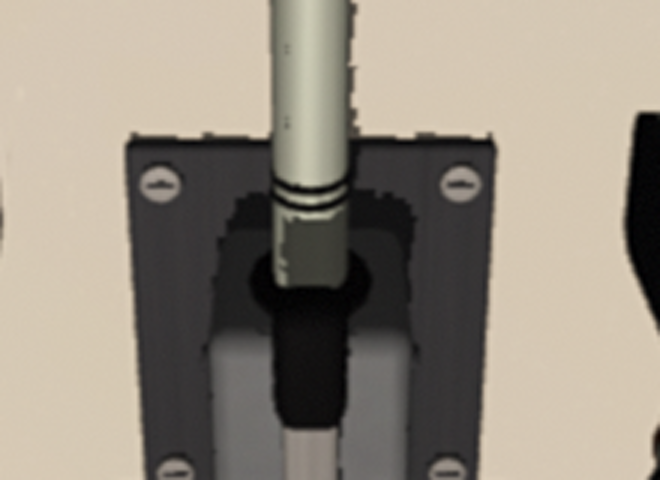

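View pics/side11.png

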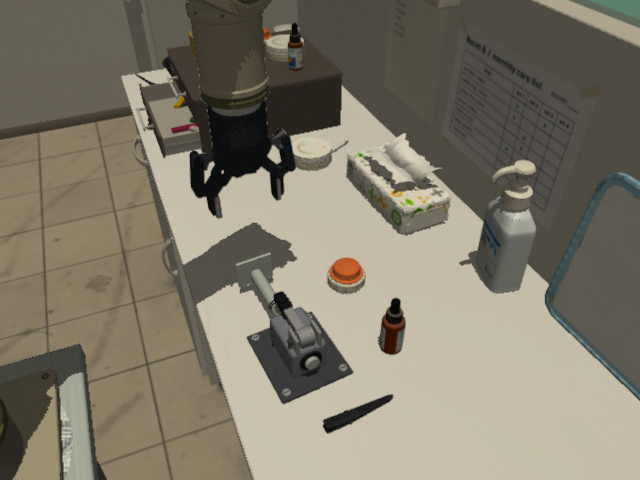

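```bash
python3 - <<'E'
from h import *
a=np.array([-np.sin(np.radians(5.25)),np.cos(np.radians(5.25)),0])
ims={"w2":([421.08241149,247.7410517,273.73572842],[161.115969,.0724969,5.06684297],None),
"w4":([423.708856755791,248.1275054668959,273.9965429692356],[161.14121484761137,.1008439,5.31223937],(361.5,355.5)),
"w10":([424.0149857,247.62777826,274.92159576],[161.186121,.0384917,5.33218564],(360.25,354.25)),
"w11":([423.79866455,251.93877399,295.22637668],[161.191375,.0355609,5.26190744],(349.0,343.2))}
for k,(e,at,r) in ims.items():
    W=(378.788,323.811,244.428,e,at)
    g=cv2.imread(f"pics/{k}.png").astype(float).mean(2)
    ed=[]
    for c0 in list(range(280,300))+list(range(355,375)):
        col=g[310:350,c0]; th=100; i=np.where((col[:-1]>=th)&(col[1:]<th))[0]
        if len(i): i=i[-1]; ed.append(atz(W,(c0,310+i+(col[i]-th)/(col[i]-col[i+1])),6)@a)
    E=np.median(ed)
    print(k,"edge-22:",round(E-22,2), [round(float(atz(W,(323.5,x),46)@a)-d,2) for x,d in zip(r,(28,33))] if r else "")
E
```

```text
w2 edge-22: 17.55 
w4 edge-22: 17.67 [14.46, 14.47]
w10 edge-22: 17.77 [14.59, 14.6]
w11 edge-22: 17.35 [14.46, 14.62]
```

```bash
python3 -c "
from cell import bot
print(bot.state()['ft_force']); print(bot.sign_off())"
```

```text
[-0.2203911   0.24169668 -0.04863215]
the job is handed in; nothing more can be done
None
```

The stop tube is set on its single ring and the cam lever is locked home. I handed the job in at about 16 s with the gripper open and clear of everything.

**Tube:** I gripped the bare tube and slid it about 35 mm in with the lever open. The ring was then flush with the bore's rim to within about 0.5 mm. I couldn't measure it closer, because my rim estimates disagreed by about that much: the bore's edge suggested the tube is up to 0.5 mm too far in, while the rim's outer edge suggested it is exact. A rough check against the base plate's edge was looser and did not settle it.

**Lever:** I pushed it over the high point with the closed fingers, and it snapped across by itself. I pressed it down twice, to 21 N and then 17 N. On both presses the fingers met the grip about 77 mm above the worktop, where the force rose sharply; fully home should be 77.5 mm. On the first press I felt no contact above about 80 mm, so I could not see the last 8 mm of travel described in the task. The final wrist picture agrees with the home position.

**Afterwards:** The tube moved less than 0.2 mm during locking. The bottle, timer and clip looked unmoved in the last side picture.

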